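# Gauge the thimble of a shoe last

## Task

Check the steel thimble in the shoe last on the sloping rest with the double-ended plug gauge: push the long, thin go end squarely in until the handle's shoulder sits home on the thimble, then pull it out. Turn the gauge round and hold the short, thick no-go end pressed squarely on the hole for about a second, firmly enough to feel that it will not enter but without forcing it. Then lay the gauge back in the two notches of its stand, either way round, without dropping it, and leave everything else where it is.

Things in the scene. Friction and masses are not known exactly. Their poses are not given: they have to be found in the camera images.
- gauge: Double-ended plug gauge, 146 mm long, 0.24 kg. Origin at mid-handle on its axis; x along it to the go end. Handle: hexagonal aluminium bar, 90 mm long (x -45 to +45), 24 mm across flats (these face +y and -y: squeeze them), 28 mm across corners (facing +z, -z), dark band near the no-go end. At the start it lies level in its stand, its middle free to grip between the stand's cheeks.
- go_tip (a point): Centre of the end face of the gauge's go end, at x = +81 mm of the gauge. The go end is the longer, thinner one: a steel cylinder 15 mm in diameter, 36 mm long from the handle's shoulder (x 45 to 81 mm), its last 4 mm tapering to 9 mm.
- nogo_tip (a point): Centre of the end face of the gauge's no-go end, at x = -65 mm of the gauge. The no-go end is the shorter, thicker one: a steel cylinder 19 mm in diameter, 20 mm long (x -45 to -65 mm), square-ended.
- thimble: Steel bushing set flush in the flat top of the last on the sloping rest. Origin at the centre of the hole's mouth; z straight out of the hole, 35 degrees above horizontal; x up the slope to the last's heel; y level. Hole 16 mm in diameter, 47 mm deep, steel rim 26 mm. The flat wood round it runs 33 mm to +x, 27 mm to -x, 20 mm to each side, then falls away. Rigid, fixed while you work.
- last_rest: Heavy sloping wooden rest with a wooden shoe last (255 mm) strapped on, toe down, heel up. Origin on the bench under its middle; x away from the side the thimble faces, z up. Base 235 (x) by 130 mm (y); the heel, its top, is 280 mm up; the thimble's mouth is at x = -39, z = 243 mm. Fixed; place and heading vary.
- gauge_stand: Gauge stand, wood: base 110 (x) by 78 (y) by 12 mm, two upright cheeks 10 mm thick, 68 mm wide at x = -34 and +34 mm, 58 mm free between them. Each has a V notch (120 degrees, 60 mm wide at the top, bottom 48 mm and ends 65 mm up) that carries the handle. Origin on the bench under its middle, z up. A gauge in it lies along x, its axis 62 mm up, either way round. Fixed; place and heading vary.
- hammer: Bystander: shoemaker's hammer lying on the bench, 250 mm long, 35 mm high. Origin under its middle.
- pincers: Bystander: steel lasting pincers lying flat, 210 mm long, 20 mm high. Origin under its middle.
- awl: Bystander: awl with a wooden handle, 140 mm long, 30 mm high. Origin under its middle.
- tack_tin: Bystander: open round tin of tacks, 72 mm across, 36 mm high. Origin under its middle.
- spare_last: Bystander: a second, like wooden last standing on its sole flat on the bench, 255 mm long, 92 mm high. Origin on the bench at its toe, x towards its heel.
- glue_jar: Bystander: amber glass jar, 72 mm across, 85 mm high. Origin under its middle.
- thread_spool: Bystander: wooden spool of thread standing upright, 48 mm across, 70 mm high. Origin under its middle.
- brush: Bystander: brush with a wooden handle, 170 mm long, 20 mm high. Origin under its middle.
Not all that is in view belongs to the job. What is shaped like the gauge but pink is not meant.

How it is judged:
On the way, in this order (a step that is already met when the one before it is completed fails the run):
1. the go end is fully in: its tip at least 33.5 mm of the 36 mm deep in the thimble, the gauge in line with the hole (z of go_tip in the frame of thimble between -0.04 and -0.0335 m and angle between the x axis of gauge and the z axis of thimble, either way round below 0.08 rad and x of go_tip in the frame of thimble between -0.004 and 0.004 m and y of go_tip in the frame of thimble between -0.004 and 0.004 m), for 0.2 s.
2. the no-go end is pressed on the hole and refused: its end face within 4 mm of the mouth's centre, in line with the hole within 7 degrees, pressing on the thimble with over 2 N (distance between nogo_tip and thimble below 0.004 m and angle between the x axis of gauge and the z axis of thimble, either way round below 0.122 rad and contact force between gauge and thimble above 2 N), for 0.2 s.
At the end, for the whole second after the job is handed in: The gauge lies at rest in both notches of its stand, either way round: the middle of its handle within 12 mm of the stand's middle along the stand, within 6 mm across, at notch height within 4 mm, and in line with the stand within 0.1 rad; nobody holds it (z of gauge in the frame of gauge_stand between 0.058 and 0.066 m and x of gauge in the frame of gauge_stand between -0.012 and 0.012 m and y of gauge in the frame of gauge_stand between -0.006 and 0.006 m and angle between the x axis of gauge and the x axis of gauge_stand, either way round below 0.1 rad and linear speed of gauge below 0.01 m/s and angular speed of gauge below 0.2 rad/s); the robot touches nothing.
It fails at once if the gauge is forced: it bears on the thimble, the last or the rest with more than 60 N (contact force between gauge and last_rest above 60 N).
It fails at once if the gauge is dropped: it falls free, touching nothing, more than 25 mm above its place in the stand (contact force between gauge and anything else below 0.01 N and height (world z) of gauge above 0.087 m).
It fails at once if the gauge falls on the bench (height (world z) of gauge below 0.04 m).
It fails at once if a bystander is moved by more than 30 mm (distance of any of hammer, pincers, awl, tack_tin, spare_last, glue_jar, thread_spool, brush from where it was at the start of the episode above 0.03 m).
It also fails if it takes over 72 s, if anything falls off the work surface, if the arm or the gripper's body presses on something with over 40 N, if the wrist force passes 120 N, or if a joint passes its speed limit or range.

## Robot

A 6-joint arm with a two-finger parallel gripper is mounted at the origin on the work surface. World frame = base frame: x ahead of the robot, y to its left, z up, the work surface at z = 0. Lengths are in m, angles in rad, forces in N, time in s.
With the tool pointing down it reaches from about 0.275 to 0.825 m from the base axis. Payload 5.2 kg.
Tool frame: the origin (TCP) lies at the centre of the arm's flange, where the gripper is bolted on; the fingertips stand r.tip_reach ahead of it and the grasp point (between the pads) lies 167 mm ahead of it (r.tip_reach is the distance from the TCP to the fingertips, in m); z points along the fingers, y is the direction in which the jaws open and shut (so a half turn about z gives the same grasp; the last joint's range is limited). The gripper opens to 93 mm and grips with 3 to 60 N. Pads are 15 mm wide; open, the fingers measure 128 mm over their backs; the gripper's body (75 mm by 188 mm) begins 65 mm behind the grasp point.
Start: joints at [0.99, 0.259, 1.535, -0, 1.348, -0.203], TCP at [0.203, 0.511, 0.405] pointing down, gripper open.
Joint ranges: [-3.14, 3.14], [-0.91, 2.08], [0.19, 2.58], [-1.22, 4.36], [0.22, 2.71], [-3.12, 3.12]. Speed limits (rad/s): [2.57, 2.57, 3.14, 3.14, 3.14, 3.14].

## Interface

Orientations are given as a unit quaternion [x, y, z, w].
In Python, from workcell import r gives the robot as it stands. The module is installed in compiled form; this text tells all that it offers.
- The arm moves only by the tool servo_tool, never from a script. Its argument "plan" is a list that holds one entry, the list of rows, each a list of 4 numbers: the shift along the tool's x, y, z in m, then the turn about the tool's z in rad. A call has 1 to 10 rows; each row is the pose to reach, as a shift and turn from the pose commanded when the call began, along the tool's axes at that moment; what a row does not reach only later rows make up. A row lasts 1/10 s, in which the tool goes at most 50 mm and 8.59 degrees, less where a joint would pass 70% of its speed; a pose out of reach is approached as far as the arm can. A call with a gripper value outside its range is refused whole. "fingers" is the opening, from 0 (shut) to 1 (fully open), set as the call begins (left out, the last holds). The fingers move at their own pace and stop on an object; "force" is the grip in N (left out, the last holds). Time passes only in rows, so rows that repeat a pose let the fingers close. It gives the time, the measured TCP pose, the force and the opening at its end, in the units of the state.
- r.read_state(): the state, without advancing time (a new reading comes with each control period).
- r.snapshot(name): name is "scene" or "top"; returns a dict with "img" (420x560x3 uint8, blue, green, red), "fx", "fy", "cx", "cy" (pixels), "k1" (the pictures are not rectified: a ray, as slopes to the right and down, at radius r is drawn at 1 + k1 r^2 times it, then the intrinsics apply), "cam_to_world" (4x4, takes a point from camera to world coordinates). Camera axes: x right, y down, z forward; pixel columns grow to the right and rows downward; lengths in m; the calibration is good to about 2 mm. A picture is of the moment at which its call begins. There is no depth.
- r.sign_off(): hands the job in, once; it reports no verdict.
The state is a dict: "time_s": time; "q": joint angles; "joint_velocities": joint speeds; "joint_torque": joint torques, N m; "position": TCP position; "tcp_rot": TCP orientation; "ft_force": force on the tool from outside, world axes, zero at the start; "torque": the same for the moment, N m; "width": opening from 0.0 (shut) to 1.0 (fully open).
Only numpy, scipy, OpenCV 4.12 (cv2) and the standard library are available. Lean on these libraries where they do the work, as an engineer would, in place of code of your own. Each camera call takes 0.05 s, during which the arm holds its last target. There are 200 camera calls.

## Working session

There is one attempt and no reset: what is moved stays moved. The work goes in short steps, Python scripts to look and compute and a tool call to move; the robot and the scene stay as the last step left them, time stands still between calls to the robot, and variables do not carry over. Pictures are saved under pics/ and viewed, about 8 in all and at most 12, crops included, and the job is handed in when it is done.

Besides the shell and the picture viewer there is one more tool, called after "Request:" in YAML: its name, and indented under it one key for each argument. servo_tool: Moves the arm, as the interface text tells. Its arguments: {"type":"object","properties":{"plan":{"type":"array"},"fingers":{"type":"number"},"force":{"type":"number"}},"required":["plan"]}

```bash
mkdir -p pics
cat > h.py <<'E'
import numpy as np, cv2
from workcell import r
from scipy.spatial.transform import Rotation as R
def K(s): return np.array([[s['fx'],0,s['cx']],[0,s['fy'],s['cy']],[0,0,1.]]), np.array([s['k1'],0,0,0,0.])
def snap(n,f=None):
    s=r.snapshot(n)
    if f: cv2.imwrite('pics/'+f,s['img'])
    return s
def ray(s,uv):
    k,d=K(s); p=cv2.undistortPoints(np.array([[uv]],float),k,d)[0,0]
    T=np.array(s['cam_to_world']); v=T[:3,:3]@[p[0],p[1],1]; return T[:3,3],v/np.linalg.norm(v)
def onz(s,uv,z):
    o,v=ray(s,uv); return o+v*(z-o[2])/v[2]
def proj(s,P):
    k,d=K(s); T=np.linalg.inv(np.array(s['cam_to_world']))
    return cv2.projectPoints(np.atleast_2d(np.array(P,float)),cv2.Rodrigues(T[:3,:3])[0],T[:3,3],k,d)[0][:,0]
def tri(rays):
    A=0;b=0
    for o,v in rays:
        M=np.eye(3)-np.outer(v,v);A=A+M;b=b+M@o
    return np.linalg.solve(A,b)
E
python3 - <<'E'
from h import *
for n in('scene','top'):
    s=snap(n,n+'1.png'); print(n,s['fx'],s['cx'],s['cy'],s['k1'],np.round(s['cam_to_world'],3).tolist())
st=r.read_state();print(st, r.tip_reach); print(R.from_quat(st['tcp_rot']).as_matrix().round(3))
E
```

```text
scene 465.4861815738616 268.75681078036206 212.9834086624607 -0.09432076909557827 [[-0.563, 0.436, -0.702, 1.519], [0.826, 0.303, -0.475, 0.59], [0.006, -0.848, -0.531, 0.912], [0.0, 0.0, 0.0, 1.0]]
top 444.2906041102502 279.14664139644213 206.20481149183843 -0.008770469578428447 [[-0.018, -0.982, 0.19, 0.26], [-1.0, 0.014, -0.025, -0.058], [0.022, -0.19, -0.981, 1.476], [0.0, 0.0, 0.0, 1.0]]
{'time_s': 0.1, 'q': array([ 9.90198329e-01,  2.59257908e-01,  1.53593979e+00, -1.00514503e-05,
        1.34800125e+00, -2.02800053e-01]), 'joint_velocities': array([ 0.00175037, -0.00052424, -0.00161814,  0.00040722, -0.00244724,
       -0.00010974]), 'joint_torque': array([ 2.26504759e-03, -4.38203502e+01, -2.84643674e+01,  7.21750036e-02,
        3.62815673e-02, -7.35544745e-05]), 'position': array([0.20275767, 0.51106414, 0.40402076]), 'tcp_rot': array([ 1.87776412e-01,  9.82211471e-01, -7.44185535e-04, -3.02077993e-04]), 'ft_force': array([-0.25967813, -0.30324523, -0.34862337]), 'torque': array([-0.02398407, -0.02879543, -0.00418555]), 'width': 1.0012654051174656} 0.1861
[[-0.929  0.369 -0.001]
 [ 0.369  0.929 -0.001]
 [ 0.    -0.002 -1.   ]]
```

View pics/scene1.png

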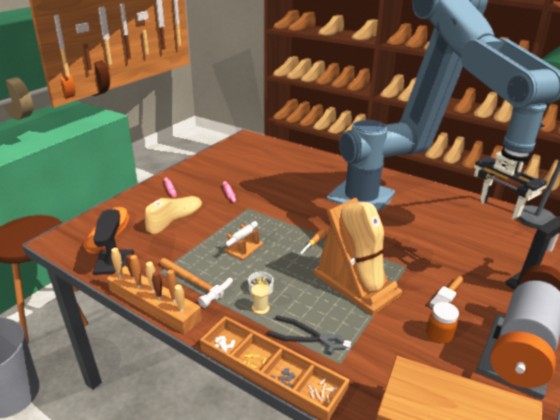

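View pics/top1.png

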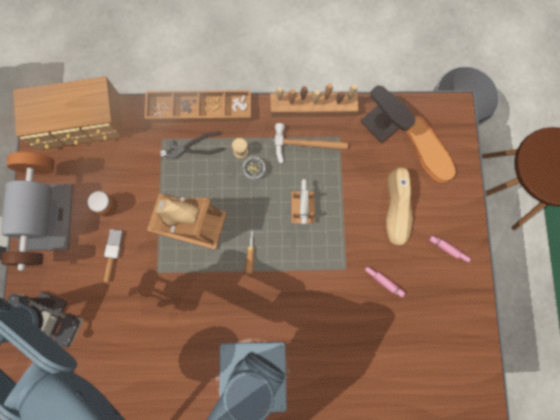

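Run:
```python
import cv2,numpy as np
a=cv2.imread('pics/scene1.png');b=cv2.imread('pics/top1.png')
def c(i,x,y,w,h): return cv2.resize(i[y:y+h,x:x+w],(400,300),interpolation=cv2.INTER_CUBIC)
m=np.vstack([np.hstack([c(b,270,165,80,60),c(a,205,205,80,60)]),np.hstack([c(b,140,185,100,75),c(a,305,195,112,84)])])
cv2.imwrite('pics/m1.png',m)
```

```text
(no output)
```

View pics/m1.png

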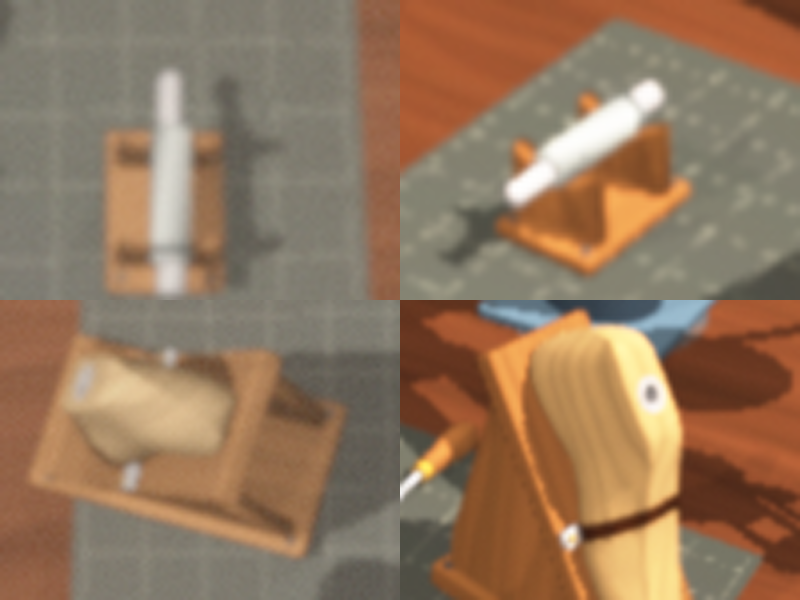

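Run:
```python
from h import *
a=snap('scene');b=snap('top')
def blob(s,x0,y0,x1,y1,f):
    i=s['img'][y0:y1,x0:x1].astype(int); hsv=cv2.cvtColor(s['img'][y0:y1,x0:x1],cv2.COLOR_BGR2HSV)
    m=f(hsv).astype(np.uint8); n,l,st,c=cv2.connectedComponentsWithStats(m)
    k=1+np.argmax(st[1:,4]); ys,xs=np.where(l==k); return np.c_[xs+x0,ys+y0].astype(float),st[k]
# thimble
P,s1=blob(a,362,205,392,237,lambda h:(h[...,1]<70)); Q,s2=blob(b,152,195,170,215,lambda h:(h[...,1]<60)&(h[...,2]>120))
mid=lambda P:(P.min(0)+P.max(0))/2
print('th',mid(P),s1,mid(Q),s2)
for s,p in((a,mid(P)),(b,mid(Q))): print(onz(s,p,.243))
print('tri',tri([ray(a,mid(P)),ray(b,mid(Q))]))
# gauge top
for s,bx in((b,(290,170,320,230)),(a,(218,215,266,252))):
    G,sg=blob(s,*bx,lambda h:(h[...,1]<60)&(h[...,2]>150))
    c=G.mean(0); u=np.linalg.svd(G-c)[2][0]; t=(G-c)@u
    e=[onz(s,c+u*q,.062) for q in(t.min()-.5,t.max()+.5)]
    print('gauge',sg,len(G),np.round(e,4).tolist(),np.linalg.norm(e[0]-e[1]),'head',np.degrees(np.arctan2(*(e[1]-e[0])[[1,0]])))
# brown masks in top : stand and rest base
h=cv2.cvtColor(b['img'],cv2.COLOR_BGR2HSV); m=((h[...,1]>80)).astype(np.uint8)
for nm,(x0,y0,x1,y1) in dict(stand=(280,180,325,232),rest=(143,190,232,252)).items():
    mm=m[y0:y1,x0:x1]; n,l,st,c=cv2.connectedComponentsWithStats(mm);k=1+np.argmax(st[1:,4])
    cs=cv2.findContours((l==k).astype(np.uint8),0,2)[0]; hull=cv2.convexHull(max(cs,key=len))[:,0]+[x0,y0]
    ap=cv2.approxPolyDP(hull,2.5,True)[:,0]; print(nm,st[k],ap.tolist(),[onz(b,p,.012).round(3).tolist() for p in ap])
```

```text
th [375. 221.] [ 9 11  9 11 78] [160.5 205.5] [ 7  7  4  8 25]
[0.50561729 0.24550581 0.243     ]
[0.50586068 0.24373968 0.243     ]
tri [0.50561337 0.24462142 0.2426525 ]
gauge [ 10   9   9  46 319] 319 [[0.6258, -0.1771, 0.062], [0.473, -0.1714, 0.062]] 0.1529011868616173 head 177.86549045575202
gauge [  8   5  34  26 297] 297 [[0.4609, -0.1711, 0.062], [0.6215, -0.1787, 0.062]] 0.1607441631311562 head -2.705358375578731
stand [ 11  11  10  33 294] [[299, 191], [300, 222], [292, 223], [291, 192]] [[0.595, -0.164, 0.012], [0.489, -0.165, 0.012], [0.486, -0.138, 0.012], [0.592, -0.137, 0.012]]
rest [   0    0   84   62 3660] [[143, 190], [206, 197], [225, 211], [216, 248], [143, 251]] [[0.606, 0.361, 0.012], [0.579, 0.149, 0.012], [0.53, 0.085, 0.012], [0.407, 0.114, 0.012], [0.401, 0.353, 0.012]]
```

```bash
cat > edge.py <<'E'
from h import *
def edge(img,p,q,ch,hw=5,n=40,lo=.12,hi=.88):
    p,q=np.array(p,float),np.array(q,float); d=(q-p)/np.linalg.norm(q-p); nn=np.array([-d[1],d[0]])
    o=np.arange(-hw,hw+.01,.25); pts=[]
    for t in np.linspace(lo,hi,n):
        X=(p+(q-p)*t+nn*o[:,None]).astype(np.float32)
        g=np.abs(np.gradient(cv2.GaussianBlur(cv2.remap(ch,X[:,0:1],X[:,1:2],cv2.INTER_LINEAR),(1,5),1)[:,0]))
        pts.append(X[np.argmax(g)])
    vx,vy,x,y=cv2.fitLine(np.array(pts),cv2.DIST_HUBER,0,.01,.01).ravel()
    res=np.abs((np.array(pts)-[x,y])@[-vy,vx]); L=np.linalg.norm(q-p)/2
    s=np.sign(np.dot([vx,vy],d)); return np.array([x,y])-s*L*.7*np.array([vx,vy]),np.array([x,y])+s*L*.7*np.array([vx,vy]),np.median(res)
E
python3 - <<'E'
from edge import *
b=snap('top');a=snap('scene')
def rb(s): i=s['img'].astype(np.float32); return i[...,2]-i[...,0]
def go(nm,s,p,q,z):
    e=edge(s['img'],p,q,rb(s)); A,B=onz(s,e[0],z),onz(s,e[1],z)
    print(nm,np.round(e[0],1),np.round(e[1],1),'res %.2f'%e[2],'head %.2f'%np.degrees(np.arctan2(*(B-A)[[1,0]])),A[:2].round(4),B[:2].round(4))
go('rest right',b,(226.25,211.25),(215.75,248.25),.012)
go('rest bottom',b,(148.75,230),(215.75,248.3),.012)
f=112/400
S=lambda x,y:(305+(x-400)*f,195+(y-300)*f)
go('heel edge top',b,(208.75,198),(200,235),.26)
# stand long edges in top (crop scale 5)
T=lambda x,y:(270+x/5,165+y/5)
go('stand left',b,T(107,132),T(107,292),.012)
go('stand right',b,T(225,132),T(225,292),.012)
# hole centre subpixel in scene
i=a['img'][212:231,366:386].astype(np.float32); print(cv2.cvtColor(i.astype(np.uint8),cv2.COLOR_BGR2GRAY))
E
```

```text
rest right [225.  216.9] [217.3 242.7] res 0.18 head 163.96 [0.5101 0.0852] [0.4242 0.1099]
rest bottom [156.7 233.4] [203.5 246.3] res 0.16 head -106.24 [0.4583 0.3099] [0.4132 0.1551]
heel edge top [209.7 201.3] [200.8 226.4] res 0.31 head 161.50 [0.5126 0.1037] [0.4423 0.1272]
stand left [290.7 196.6] [290.4 219. ] res 0.07 head 177.97 [ 0.5764 -0.1356] [ 0.4999 -0.1329]
stand right [314.4 196.6] [314.5 219. ] res 0.03 head 178.26 [ 0.5753 -0.2159] [ 0.4987 -0.2136]
[[218 232 236 236 234 229 229 231 234 234 222 161  87  65  64  66  65  66
   67  67]
 [207 229 235 236 235 231 228 229 233 234 229 192 111  68  63  65  65  66
   65  66]
 [197 224 233 236 236 233 229 228 232 234 233 213 146  80  62  63  63  64
   64  64]
 [186 217 231 235 236 234 230 230 233 236 235 226 186 107  63  60  61  62
   62  61]
 [177 209 227 234 235 235 235 237 240 243 241 234 210 134  71  60  59  60
   61  60]
 [170 199 224 232 234 237 241 244 242 243 244 240 223 161  85  61  59  59
   60  59]
 [164 189 217 229 232 238 245 242 228 222 235 242 234 196 112  63  60  60
   59  59]
 [158 178 208 226 232 239 243 2
[... 289 characters left out ...]
  82  65
   64  63]
 [147 152 162 190 218 231 236 234 213 202 220 239 246 242 228 184 104  67
   63  64]
 [143 150 156 178 208 227 235 241 240 239 243 246 247 241 233 206 129  76
   66  63]
 [142 148 154 168 198 222 234 240 243 246 248 246 243 238 234 216 159 102
   80  73]
 [139 146 152 160 185 214 230 235 237 241 242 239 236 235 234 226 189 129
   98  90]
 [138 142 149 156 173 204 225 233 235 235 234 231 230 233 234 231 208 147
  109 103]
 [140 140 147 153 165 192 219 231 233 233 231 227 228 232 233 232 213 159
  116 108]
 [142 139 144 151 158 180 208 227 232 233 231 228 226 229 232 230 216 172
  125 113]
 [144 139 142 149 154 167 196 219 229 232 231 228 224 226 229 229 221 187
  135 115]]
```

Add to h.py:
```python
def to(x,y,z,head):
    st=r.read_state(); M=R.from_quat(st['tcp_rot']).as_matrix(); h0=np.arctan2(M[1,0],M[0,0])
    d=np.radians(head)-h0; d=(d+np.pi)%(2*np.pi)-np.pi
    print('t %.2f'%st['time_s'],'pos',st['position'].round(4),'head %.2f'%np.degrees(h0),'w %.3f'%st['width'],'F',np.round(st['ft_force'],2),'q6 %.2f'%st['q'][5],'| shift',(M.T@(np.array([x,y,z])-st['position'])).round(4),'turn %.3f'%-d)
```

```text
(no output)
```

Request:
servo_tool:
  plan:
    - [[0, 0, -0.05, 0], [0, 0, -0.1, 0], [-0.03, -0.03, -0.12, -0.05], [-0.553, -0.517, -0.12, -0.345], [-0.553, -0.517, -0.12, -0.345], [-0.553, -0.517, -0.12, -0.345], [-0.553, -0.517, -0.12, -0.345], [-0.553, -0.517, -0.12, -0.345], [-0.553, -0.517, -0.12, -0.345], [-0.553, -0.517, -0.12, -0.345]]
  fingers: 0.8
  force: 3

```text
time_s: 1.3
position: [0.3657, 0.1639, 0.5251]
tcp_rot: [0.016, 1.0, 0.0, 0.0]
ft_force: [0.5, 1.0, -0.7]
width: 0.803
```

```bash
python3 -c "
from h import *
to(.526,-.174,.33,178.1)"
```

```text
t 1.30 pos [0.3657 0.1639 0.5251] head 178.15 w 0.803 F [ 0.5   1.02 -0.69] q6 -1.40 | shift [-0.171  -0.3326  0.1952] turn 0.001
```

Request:
servo_tool:
  plan:
    - [[-0.171, -0.333, 0, 0.001], [-0.171, -0.333, 0, 0.001], [-0.171, -0.333, 0.05, 0.001], [-0.171, -0.333, 0.1, 0.001], [-0.171, -0.333, 0.195, 0.001], [-0.171, -0.333, 0.195, 0.001], [-0.171, -0.333, 0.195, 0.001], [-0.171, -0.333, 0.195, 0.001], [-0.171, -0.333, 0.195, 0.001], [-0.171, -0.333, 0.195, 0.001]]

```text
time_s: 2.3
position: [0.5255, -0.1756, 0.3247]
tcp_rot: [0.019, 1.0, 0.001, -0.003]
ft_force: [-0.7, 0.6, -0.4]
width: 0.801
```

```bash
python3 -c "
from h import *
to(.526,-.174,.229,178.1)
s=snap('scene');t=snap('top')
def c(i,x,y,w,h): return cv2.resize(i[y:y+h,x:x+w],(400,300),interpolation=cv2.INTER_CUBIC)
cv2.imwrite('pics/m2.png',np.hstack([c(s['img'],195,180,96,72),c(t['img'],255,150,96,72)]))"
```

```text
t 2.30 pos [ 0.5255 -0.1756  0.3247] head 177.88 w 0.801 F [-0.75  0.61 -0.36] q6 -2.06 | shift [-0.0011  0.0014  0.0957] turn -0.004
```

View pics/m2.png

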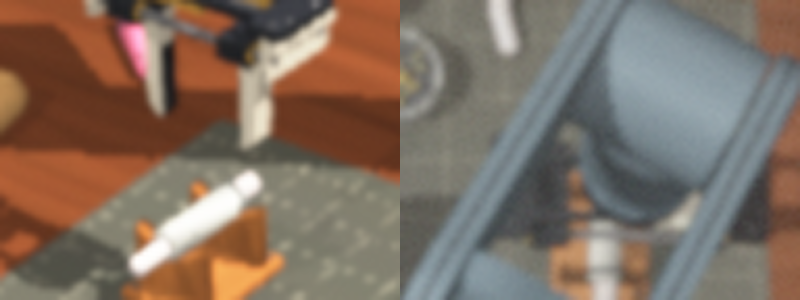

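Request:
servo_tool:
  plan:
    - [[0, 0, 0.05, 0], [0, 0, 0.08, 0], [0, 0, 0.101, 0], [0, 0, 0.101, 0], [0, 0, 0.101, 0]]

```text
time_s: 2.9
position: [0.526, -0.172, 0.2306]
tcp_rot: [0.016, 1.0, -0.0, 0.001]
ft_force: [-0.6, -0.9, 0.2]
width: 0.801
```

Request:
servo_tool:
  plan:
    - [[0, 0, 0, 0], [0, 0, 0, 0], [0, 0, 0, 0], [0, 0, 0, 0], [0, 0, 0, 0], [0, 0, 0, 0], [0, 0, 0, 0], [0, 0, 0, 0]]
  fingers: 0.0
  force: 3

```text
time_s: 3.7
position: [0.5256, -0.1726, 0.2288]
tcp_rot: [0.017, 1.0, 0.0, -0.0]
ft_force: [-0.5, 0.9, 0.8]
width: 0.255
```

```bash
python3 -c "
from h import *
to(.526,-.174,.229,178.1)"
```

```text
t 3.70 pos [ 0.5256 -0.1726  0.2288] head 178.06 w 0.255 F [-0.46  0.89  0.75] q6 -2.06 | shift [-0.0005 -0.0014 -0.0002] turn -0.001
```

Request:
servo_tool:
  plan:
    - [[0, 0, -0.004, 0], [0, 0, -0.008, 0], [0, 0, -0.012, 0], [0, 0, -0.016, 0], [0, 0, -0.02, 0], [0, 0, -0.024, 0], [0, 0, -0.028, 0], [0, 0, -0.03, 0], [0, 0, -0.03, 0]]

```text
time_s: 4.6
position: [0.5257, -0.1727, 0.2593]
tcp_rot: [0.017, 1.0, -0.0, 0.0]
ft_force: [0.1, 0.5, -0.8]
width: 0.261
```

```bash
python3 -c "
from h import *
to(.526,-.174,.229,178.1)
s=snap('scene','s3.png')
cv2.imwrite('pics/m3.png',cv2.resize(s['img'][170:260,185:305],(800,600),interpolation=cv2.INTER_CUBIC))"
```

```text
t 4.60 pos [ 0.5257 -0.1727  0.2593] head 178.06 w 0.261 F [ 0.1   0.53 -0.81] q6 -2.06 | shift [-0.0004 -0.0012  0.0303] turn -0.001
```

View pics/m3.png

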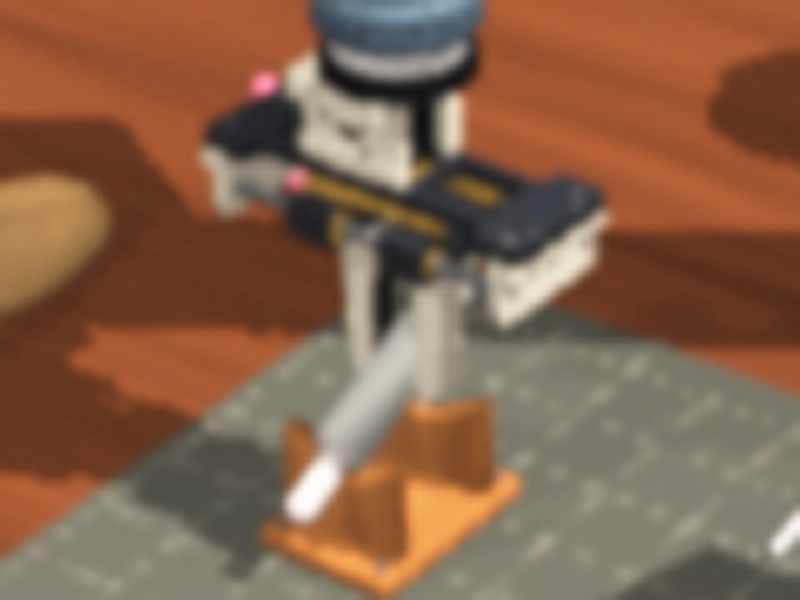

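```bash
cat >> h.py <<'E'
def onplane(s,uv,p,n):
    o,v=ray(s,uv); return o+v*np.dot(np.array(p)-o,n)/np.dot(v,n)
E
python3 - <<'E'
from h import *
class F(dict):pass
s=snap('scene'); hd=np.radians(-1.9); n=[-np.sin(hd),np.cos(hd),0]; p=(.5257,-.1727,.0923); u=np.array([np.cos(hd),np.sin(hd),0])
for nm,(x,y) in dict(tip=(302,504),shoulder=(334,461),axis_hi=(392,368)).items():
    q=onplane(s,(185+x/6.667,170+y/6.667),p,n); d=q-np.array(p); print(nm,q.round(4),'along %.4f up %.4f'%(d@u,d[2]),'ang',np.degrees(np.arctan2(-d[2],d@u)),np.linalg.norm(d))
E
```

```text
tip [ 0.6025 -0.1752  0.0463] along 0.0769 up -0.0460 ang 30.868963803808917 0.08955828821920692
shoulder [ 0.5783 -0.1744  0.0575] along 0.0526 up -0.0348 ang 33.50243045686868 0.06308714840373184
axis_hi [ 0.5331 -0.1729  0.0866] along 0.0074 up -0.0057 ang 37.42375680640191 0.00938021530457488
```

Request:
servo_tool:
  plan:
    - [[0, 0, -0.002, 0], [0, 0, -0.004, 0], [0, 0, -0.004, 0], [0, 0, -0.004, 0]]

```text
time_s: 5.1
position: [0.5256, -0.1727, 0.2629]
tcp_rot: [0.017, 1.0, -0.0, 0.0]
ft_force: [1.1, 1.2, -0.7]
width: 0.26
```

Request:
servo_tool:
  plan:
    - [[0, 0, 0, 0], [0, 0, 0, 0], [0, 0, 0, 0], [0, 0, -0.01, 0], [0, 0, -0.03, 0], [0, 0, -0.06, 0], [0, 0, -0.09, 0], [0, 0, -0.1, 0], [0, 0, -0.1, 0], [0, 0, -0.1, 0]]
  force: 45

```text
time_s: 6.1
position: [0.5252, -0.1725, 0.3618]
tcp_rot: [0.017, 1.0, 0.0, -0.001]
ft_force: [-0.7, -0.1, -2.8]
width: 0.254
```

```bash
python3 -c "
from h import *
to(.533,.340,.56,73.9)
s=snap('scene','s4.png')
cv2.imwrite('pics/m4.png',cv2.resize(s['img'][140:230,185:305],(800,600),interpolation=cv2.INTER_CUBIC))"
```

```text
t 6.10 pos [ 0.5252 -0.1725  0.3618] head 178.06 w 0.254 F [-0.75 -0.1  -2.76] q6 -2.06 | shift [ 0.0098  0.5126 -0.1978] turn 1.818
```

View pics/m4.png

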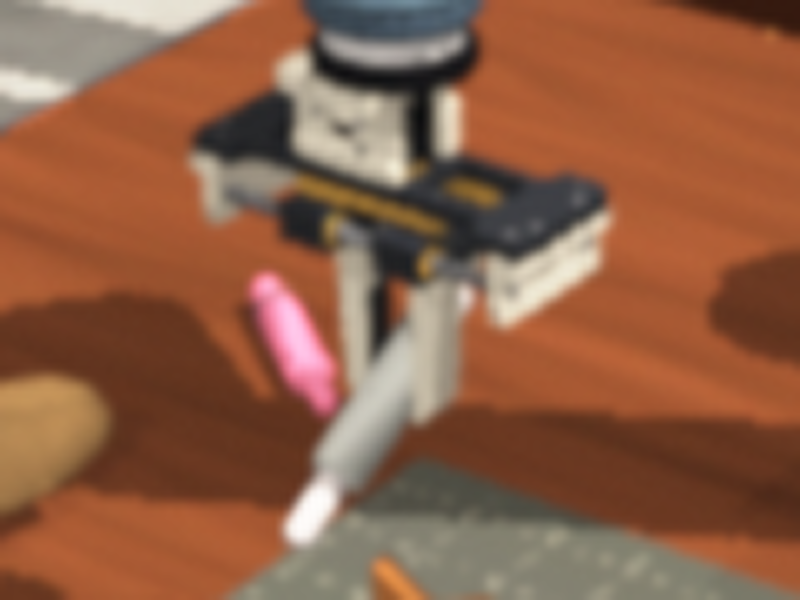

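Run:
```python
from h import *
s=snap('scene'); hd=np.radians(-1.94); n=[-np.sin(hd),np.cos(hd),0]; p=np.array((.5252,-.1725,.1948)); u=np.array([np.cos(hd),np.sin(hd),0])
for nm,(x,y) in dict(tip=(297,533),shoulder=(331,475),mid=(362,424)).items():
    q=onplane(s,(185+x/6.667,140+y/6.667),p,n); d=q-p; print(nm,'along %.4f up %.4f'%(d@u,d[2]),'ang',np.degrees(np.arctan2(-d[2],d@u)),np.linalg.norm(d))
# predicted pixels in crop for tilts, grip s=-15
for th in np.radians([32,35,38]):
    w=np.cos(th)*u+[0,0,-np.sin(th)]; print(np.degrees(th),((proj(s,[p+w*.096,p+w*.060,p-w*.05])-[185,140])*6.667).round(0).tolist())
```

```text
tip along 0.0753 up -0.0531 ang 35.19765311327201 0.0921995786691778
shoulder along 0.0501 up -0.0345 ang 34.54512628633848 0.06085230872776796
mid along 0.0270 up -0.0183 ang 34.21526509086948 0.032602298477779214
32.0 [[288.0, 535.0], [330.0, 471.0], [453.0, 281.0]]
35.0 [[292.0, 540.0], [332.0, 474.0], [451.0, 278.0]]
38.0 [[297.0, 544.0], [335.0, 477.0], [449.0, 276.0]]
```

Request:
servo_tool:
  plan:
    - [[0, 0, -0.05, 0], [0, 0, -0.1, 0], [0, 0, -0.15, 0], [0.01, 0.513, -0.198, 1.818], [0.01, 0.513, -0.198, 1.818], [0.01, 0.513, -0.198, 1.818], [0.01, 0.513, -0.198, 1.818], [0.01, 0.513, -0.198, 1.818], [0.01, 0.513, -0.198, 1.818], [0.01, 0.513, -0.198, 1.818]]

```text
time_s: 7.2
position: [0.531, 0.1466, 0.5411]
tcp_rot: [0.478, 0.878, -0.001, -0.001]
ft_force: [0.7, -1.0, -2.8]
width: 0.253
```

```bash
python3 -c "
from h import *
to(.533,.340,.56,73.9)"
```

```text
t 7.20 pos [0.531  0.1466 0.5411] head 122.91 w 0.253 F [ 0.69 -0.97 -2.78] q6 -0.51 | shift [ 0.1613  0.1068 -0.019 ] turn 0.855
```

Request:
servo_tool:
  plan:
    - [[0.161, 0.107, -0.019, 0.855], [0.161, 0.107, -0.019, 0.855], [0.161, 0.107, -0.019, 0.855], [0.161, 0.107, -0.019, 0.855], [0.161, 0.107, -0.019, 0.855], [0.161, 0.107, 0.0, 0.855], [0.161, 0.107, 0.03, 0.855], [0.161, 0.107, 0.062, 0.855], [0.161, 0.107, 0.062, 0.855], [0.161, 0.107, 0.062, 0.855]]

```text
time_s: 8.2
position: [0.5324, 0.3381, 0.4795]
tcp_rot: [0.797, 0.604, -0.002, -0.0]
ft_force: [-0.6, -0.7, -1.8]
width: 0.251
```

```bash
python3 -c "
from h import *
to(.533,.340,.479,73.9)
s=snap('scene','s5.png');t=snap('top','t5.png')
c=lambda i,x,y:cv2.resize(i[y:y+90,x:x+60],(400,600),interpolation=cv2.INTER_CUBIC)
cv2.imwrite('pics/m5.png',np.hstack([c(s['img'],360,160),c(t['img'],110,160)]))"
```

```text
t 8.20 pos [0.5324 0.3381 0.4795] head 74.25 w 0.251 F [-0.55 -0.7  -1.79] q6 0.66 | shift [0.002  0.     0.0005] turn 0.006
```

View pics/m5.png

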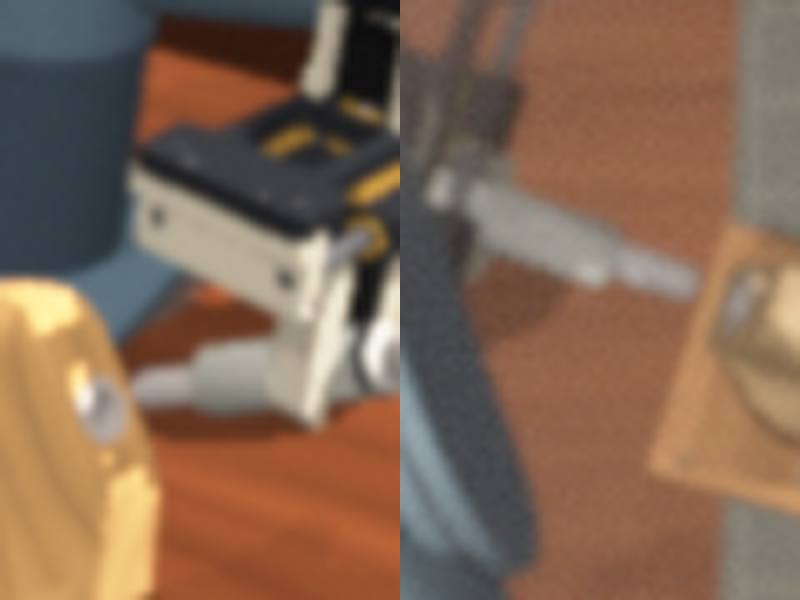

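Run:
```python
from h import *
a=snap('scene');b=snap('top')
A=lambda x,y:ray(a,(360+x/6.667-.5,160+y/6.667-.5)); B=lambda x,y:ray(b,(110+(x-400)/6.667-.5,160+y/6.667-.5))
tip=tri([A(137,388),B(694,282)]); sh=tri([A(197,379),B(614,261)]); th=tri([A(102,408),B(740,300)])
hi=tri([A(360,350),B(470,205)])
g=np.array([.5324,.3381,.4795-.167])
print(tip,sh,th,hi,np.linalg.norm(tip-sh),np.linalg.norm(tip-g),np.linalg.norm(sh-g))
for p,q in((tip,g),(sh,g)):
    u=(q-p)/np.linalg.norm(q-p); print('elev %.2f head %.2f'%(np.degrees(np.arcsin(u[2])),np.degrees(np.arctan2(u[1],u[0]))))
T=np.array([.5056,.2446,.2427]); n=np.array([.2272,.787,.5736]); 
for T in(T,th):
    d=tip-T; ex=np.array([-.5736*.2773,-.5736*.9608,.819]); print('tip in thimble: x %.4f y %.4f z %.4f'%(d@ex,d@np.cross(n,ex),d@n))
```

```text
[0.51252033 0.25923564 0.26202276] [0.51881089 0.28607384 0.27928769] [0.50795543 0.24445707 0.24479605] [0.53170616 0.34063454 0.31776646] 0.03252595695641242 0.09572220489072948 0.06320160600564109
elev 31.83 head 75.85
elev 31.70 head 75.36
tip in thimble: x 0.0067 y 0.0026 z 0.0242
tip in thimble: x 0.0052 y 0.0003 z 0.0225
```

Request:
servo_tool:
  plan:
    - [[-0.003, -0.001, 0.004, 0], [-0.006, -0.001, 0.008, 0], [-0.009, -0.001, 0.012, 0], [-0.009, -0.001, 0.012, 0], [-0.009, -0.001, 0.012, 0], [-0.009, -0.001, 0.012, 0]]

```text
time_s: 9.0
position: [0.5289, 0.3297, 0.4687]
tcp_rot: [0.797, 0.604, 0.0, -0.0]
ft_force: [0.4, -0.3, -2.4]
width: 0.254
```

```bash
python3 -c "
from h import *
to(.533,.340,.479,73.9)
s=snap('scene','s6.png');t=snap('top','t6.png')
c=lambda i,x,y:cv2.resize(i[y:y+60,x:x+40],(400,600),interpolation=cv2.INTER_CUBIC)
cv2.imwrite('pics/m6.png',np.hstack([c(s['img'],365,190),c(t['img'],130,170)]))"
```

```text
t 9.00 pos [0.5289 0.3297 0.4687] head 74.25 w 0.254 F [ 0.44 -0.3  -2.41] q6 0.65 | shift [ 0.011   0.0012 -0.0103] turn 0.006
```

View pics/m6.png

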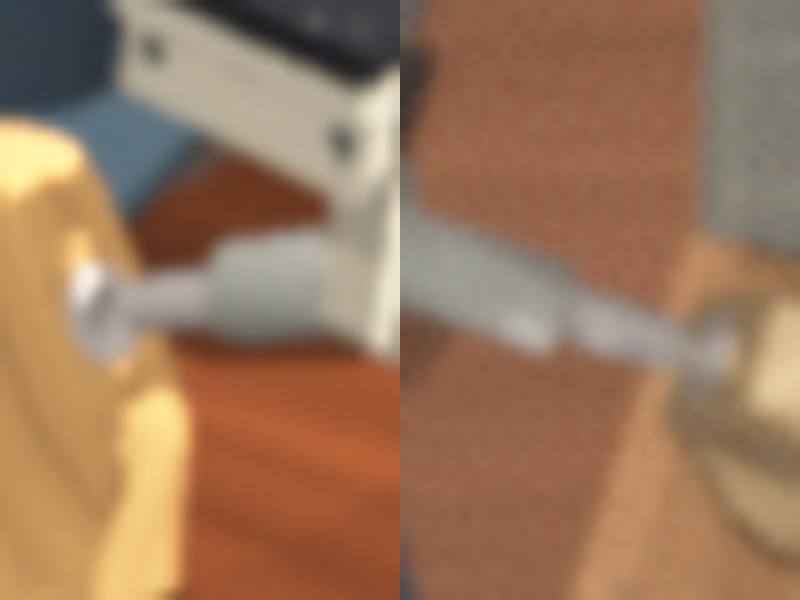

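Run:
```python
from h import *
a=snap('scene');b=snap('top')
A=lambda x,y:ray(a,(365+x/10-.5,190+y/10-.5)); B=lambda x,y:ray(b,(130+(x-400)/10-.5,170+y/10-.5))
tip=tri([A(121,303),B(688,355)]); sh=tri([A(212,296),B(570,318)]); th=tri([A(98,311),B(712,357)])
g=np.array([.5289,.3297,.4687-.167]); n=np.array([.2272,.787,.5736]); ex=np.array([-.5736*.2773,-.5736*.9608,.819])
print(tip,sh,th,np.linalg.norm(tip-g))
for p,q in((tip,g),(sh,g)):
    u=(q-p)/np.linalg.norm(q-p); print('elev %.2f head %.2f'%(np.degrees(np.arcsin(u[2])),np.degrees(np.arctan2(u[1],u[0]))))
for T in(np.array([.5056,.2446,.2427]),th):
  for p in(tip,g):
    d=p-T; print('x %.4f y %.4f z %.4f'%(d@ex,d@np.cross(n,ex),d@n))
```

```text
[0.50613383 0.24905114 0.24836063] [0.51409106 0.27673667 0.26497237] [0.50640561 0.24332766 0.2438742 ] 0.09933592006638874
elev 32.48 head 74.24
elev 33.74 head 74.38
x 0.0021 y -0.0007 z 0.0069
x -0.0023 y -0.0012 z 0.1061
x 0.0006 y -0.0018 z 0.0070
x -0.0038 y -0.0023 z 0.1063
```

Request:
servo_tool:
  plan:
    - [[0, 0, 0, 0], [-0.0025, 0.0005, 0.0017, 0.006], [-0.0049, 0.0005, 0.0034, 0.006], [-0.0074, 0.0005, 0.0052, 0.006], [-0.0098, 0.0005, 0.0069, 0.006], [-0.0098, 0.0005, 0.0069, 0.006], [-0.0098, 0.0005, 0.0069, 0.006]]
  force: 15

```text
time_s: 9.9
position: [0.5268, 0.3198, 0.4617]
tcp_rot: [0.799, 0.601, 0.0, 0.0]
ft_force: [1.8, -0.7, -4.0]
width: 0.254
```

Request:
servo_tool:
  plan:
    - [[-0.0022, 0, 0.0011, 0], [-0.0044, 0, 0.0021, 0], [-0.0066, 0, 0.0032, 0], [-0.0088, 0, 0.0043, 0], [-0.0109, 0, 0.0053, 0], [-0.0109, 0, 0.0053, 0], [-0.0109, 0, 0.0053, 0]]

```text
time_s: 10.6
position: [0.5236, 0.3094, 0.4562]
tcp_rot: [0.799, 0.601, -0.0, 0.0]
ft_force: [1.9, -1.0, -3.5]
width: 0.259
```

```bash
cat >> h.py <<'E'
def thm(T=(.5056,.2446,.2427)):
    st=r.read_state(); n=np.array([.2272,.787,.5736]); ex=np.array([-.5736*.2773,-.5736*.9608,.819]); M=np.array([ex,np.cross(n,ex),n])
    Rm=R.from_quat(st['tcp_rot']).as_matrix(); g=st['position']+Rm[:,2]*.167
    print('t %.2f'%st['time_s'],'grip in thimble',(M@(g-T)).round(4),'F',(M@st['ft_force']).round(2),'w %.3f'%st['width'])
E
python3 -c "
from h import *
thm()"
```

```text
t 10.60 grip in thimble [-0.0004 -0.0007  0.0817] F [-2.63  2.13 -2.42] w 0.259
```

Request:
servo_tool:
  plan:
    - [[-0.0024, 0.0005, 0.0016, 0], [-0.0047, 0.0005, 0.0032, 0], [-0.0071, 0.0005, 0.0047, 0], [-0.0095, 0.0005, 0.0063, 0], [-0.0118, 0.0005, 0.0079, 0], [-0.0142, 0.0005, 0.0095, 0], [-0.0142, 0.0005, 0.0095, 0], [-0.0142, 0.0005, 0.0095, 0]]

```text
time_s: 11.4
position: [0.5201, 0.2955, 0.4466]
tcp_rot: [0.799, 0.601, -0.001, 0.0]
ft_force: [1.8, -0.8, -2.9]
width: 0.258
```

```bash
python3 -c "
from h import *
thm()"
```

```text
t 11.40 grip in thimble [-0.     -0.0003  0.0644] F [-2.26  1.95 -1.89] w 0.258
```

Request:
servo_tool:
  plan:
    - [[-0.0012, 0, 0.0009, 0], [-0.0025, 0, 0.0017, 0], [-0.0037, 0, 0.0026, 0], [-0.0049, 0, 0.0034, 0], [-0.0049, 0, 0.0034, 0], [-0.0049, 0, 0.0034, 0]]

```text
time_s: 12.0
position: [0.5189, 0.2928, 0.4457]
tcp_rot: [0.799, 0.602, 0.003, -0.001]
ft_force: [2.1, 7.6, 4.0]
width: 0.256
```

```bash
python3 -c "
from h import *
thm()"
```

```text
t 12.00 grip in thimble [ 0.0002 -0.0001  0.0624] F [-1.28 -0.08  8.76] w 0.256
```

Request:
servo_tool:
  plan:
    - [[-0.0008, 0, 0.0006, 0], [-0.0008, 0, 0.0006, 0], [-0.0008, 0, 0.0006, 0], [-0.0008, 0, 0.0006, 0], [-0.0008, 0, 0.0006, 0]]

```text
time_s: 12.5
position: [0.5187, 0.2924, 0.4457]
tcp_rot: [0.799, 0.602, 0.004, -0.001]
ft_force: [3.1, 10.1, 6.6]
width: 0.254
```

```bash
python3 -c "
from h import *
thm()
s=snap('scene','s7.png');t=snap('top','t7.png')
c=lambda i,x,y:cv2.resize(i[y:y+60,x:x+40],(400,600),interpolation=cv2.INTER_CUBIC)
cv2.imwrite('pics/m7.png',np.hstack([c(s['img'],365,190),c(t['img'],130,170)]))"
```

```text
t 12.50 grip in thimble [ 0.0003 -0.0001  0.0624] F [-0.68  0.18 12.4 ] w 0.254
```

View pics/m7.png

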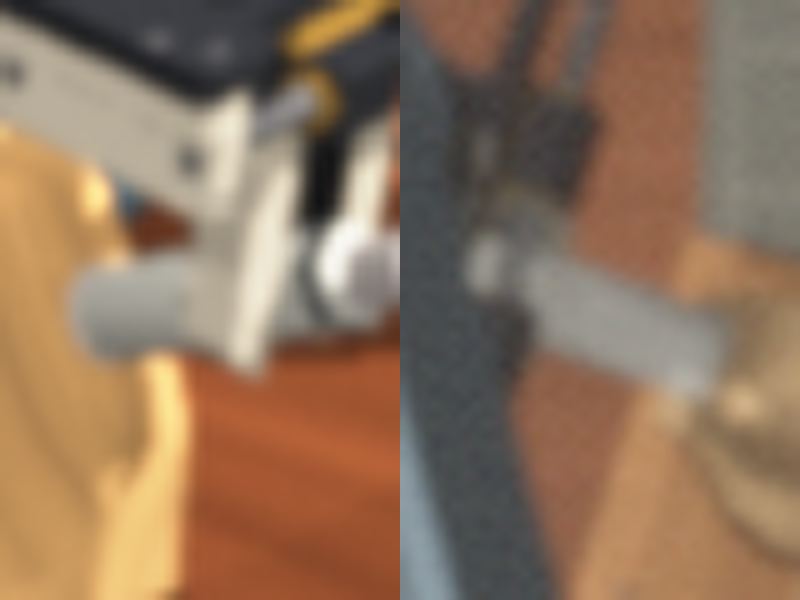

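Request:
servo_tool:
  plan:
    - [[0, 0, 0, 0], [0.006, 0, -0.0042, 0], [0.014, 0, -0.0098, 0], [0.022, 0, -0.0154, 0], [0.032, 0, -0.0224, 0], [0.043, 0, -0.03, 0], [0.055, 0, -0.06, 0], [0.055, 0, -0.11, 0], [0.055, 0, -0.12, 0], [0.055, 0, -0.12, 0]]
  force: 45

```text
time_s: 13.6
position: [0.5335, 0.3436, 0.5654]
tcp_rot: [0.799, 0.601, 0.002, 0.0]
ft_force: [-0.6, 0.8, -2.8]
width: 0.253
```

```bash
python3 -c "
from h import *
to(.5255,-.1735,.56,178.06)"
```

```text
t 13.60 pos [0.5335 0.3436 0.5654] head 73.93 w 0.253 F [-0.62  0.75 -2.84] q6 0.68 | shift [-0.4991  0.1354  0.0044] turn -1.817
```

Request:
servo_tool:
  plan:
    - [[-0.499, 0.135, 0.004, -1.817], [-0.499, 0.135, 0.004, -1.817], [-0.499, 0.135, 0.004, -1.817], [-0.499, 0.135, 0.004, -1.817], [-0.499, 0.135, 0.004, -1.817], [-0.499, 0.135, 0.004, -1.817], [-0.499, 0.135, 0.004, -1.817], [-0.499, 0.135, 0.004, -1.817], [-0.499, 0.135, 0.004, -1.817], [-0.499, 0.135, 0.004, -1.817]]

```text
time_s: 14.6
position: [0.5262, -0.1181, 0.5569]
tcp_rot: [0.232, 0.973, 0.001, -0.002]
ft_force: [1.2, 0.3, -2.7]
width: 0.254
```

```bash
python3 -c "
from h import *
to(.5255,-.1735,.35,178.06)"
```

```text
t 14.60 pos [ 0.5262 -0.1181  0.5569] head 153.21 w 0.254 F [ 1.16  0.28 -2.7 ] q6 -1.53 | shift [-0.0253 -0.0497  0.2068] turn -0.434
```

Request:
servo_tool:
  plan:
    - [[-0.025, -0.05, 0.03, -0.434], [-0.025, -0.05, 0.07, -0.434], [-0.025, -0.05, 0.12, -0.434], [-0.025, -0.05, 0.17, -0.434], [-0.025, -0.05, 0.207, -0.434], [-0.025, -0.05, 0.207, -0.434], [-0.025, -0.05, 0.207, -0.434], [-0.025, -0.05, 0.207, -0.434]]

```text
time_s: 15.4
position: [0.527, -0.1727, 0.3544]
tcp_rot: [0.019, 1.0, -0.001, 0.001]
ft_force: [-0.4, 0.5, -2.6]
width: 0.253
```

```bash
python3 -c "
from h import *
to(.5255,-.1735,.275,178.06)"
```

```text
t 15.40 pos [ 0.527  -0.1727  0.3544] head 177.77 w 0.253 F [-0.37  0.45 -2.61] q6 -2.05 | shift [ 0.0017 -0.0007  0.0794] turn -0.005
```

Request:
servo_tool:
  plan:
    - [[0.001, 0, 0.03, -0.002], [0.001, 0, 0.06, -0.002], [0.001, 0, 0.075, -0.002], [0.001, 0, 0.079, -0.002], [0.001, 0, 0.083, -0.002], [0.001, 0, 0.087, -0.002], [0.001, 0, 0.088, -0.002], [0.001, 0, 0.088, -0.002]]
  force: 20

```text
time_s: 16.2
position: [0.5255, -0.1725, 0.265]
tcp_rot: [0.018, 1.0, -0.0, 0.0]
ft_force: [1.2, 0.1, -2.1]
width: 0.258
```

```bash
python3 -c "
from h import *
to(.5255,-.1735,.229,178.06)"
```

```text
t 16.20 pos [ 0.5255 -0.1725  0.265 ] head 177.89 w 0.258 F [ 1.24  0.08 -2.15] q6 -2.05 | shift [ 0.    -0.001  0.036] turn -0.003
```

Request:
servo_tool:
  plan:
    - [[0, 0, 0.002, 0], [0, 0, 0.004, 0], [0, 0, 0.005, 0], [0, 0, 0.005, 0], [0, 0, 0.005, 0]]

```text
time_s: 16.7
position: [0.5252, -0.1723, 0.2595]
tcp_rot: [0.018, 1.0, 0.0, -0.0]
ft_force: [-3.5, 1.8, 4.8]
width: 0.255
```

Request:
servo_tool:
  plan:
    - [[0, 0, 0, 0], [0, 0, 0.004, 0], [0, 0, 0.008, 0], [0, 0, 0.012, 0], [0, 0, 0.016, 0], [0, 0, 0.02, 0], [0, 0, 0.024, 0], [0, 0, 0.028, 0], [0, 0, 0.031, 0], [0, 0, 0.031, 0]]
  force: 3

```text
time_s: 17.7
position: [0.5256, -0.1725, 0.2283]
tcp_rot: [0.018, 1.0, -0.0, 0.0]
ft_force: [0.7, -0.8, 0.1]
width: 0.258
```

```bash
python3 -c "
from h import *
to(.5255,-.1735,.229,178.06)
s=snap('scene','s8.png')
cv2.imwrite('pics/m8.png',cv2.resize(s['img'][180:255,195:295],(800,600),interpolation=cv2.INTER_CUBIC))"
```

```text
t 17.70 pos [ 0.5256 -0.1725  0.2283] head 177.89 w 0.258 F [ 0.67 -0.79  0.14] q6 -2.05 | shift [ 0.     -0.001  -0.0007] turn -0.003
```

View pics/m8.png

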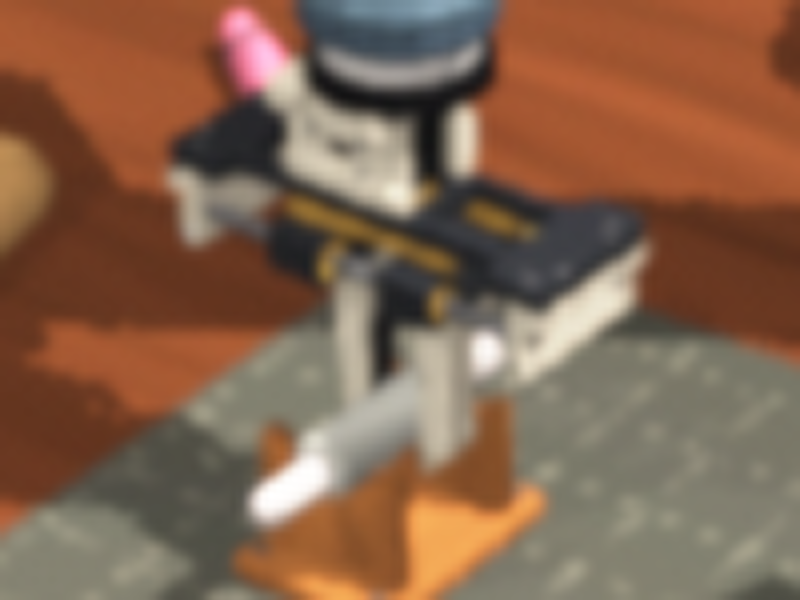

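Request:
servo_tool:
  plan:
    - [[0, 0, 0, 0], [0, 0, 0, 0], [0, 0, 0, 0], [0, 0, 0, 0], [-0.01, 0, 0, 0], [-0.02, 0, 0, 0], [-0.0325, 0, 0, 0], [-0.0325, 0, 0, 0], [-0.0325, 0, 0, 0], [-0.0325, 0, 0, 0]]
  fingers: 0.5

```text
time_s: 18.75
position: [0.558, -0.1735, 0.2282]
tcp_rot: [0.018, 1.0, -0.0, 0.0]
ft_force: [0.7, -0.6, -0.2]
width: 0.498
```

Request:
servo_tool:
  plan:
    - [[0, 0, 0, 0], [0, 0, 0, 0], [0, 0, 0, 0], [0, 0, 0, 0], [0, 0, 0, 0], [0, 0, 0, 0], [0, 0, 0, 0]]
  fingers: 0.0
  force: 3

```text
time_s: 19.45
position: [0.5578, -0.1734, 0.2284]
tcp_rot: [0.018, 1.0, 0.0, -0.0]
ft_force: [0.7, 2.9, 1.6]
width: 0.258
```

```bash
python3 -c "
from h import *
to(.558,-.1735,.229,178.06)"
```

```text
t 19.45 pos [ 0.5578 -0.1734  0.2284] head 177.89 w 0.258 F [0.71 2.91 1.6 ] q6 -2.03 | shift [-0.0002 -0.0001 -0.0006] turn -0.003
```

Request:
servo_tool:
  plan:
    - [[0, 0, -0.005, 0], [0, 0, -0.01, 0], [0, 0, -0.015, 0], [0, 0, -0.02, 0], [0, 0, -0.025, 0], [0, 0, -0.03, 0], [0, 0, -0.035, 0], [0, 0, -0.039, 0], [0, 0, -0.041, 0], [0, 0, -0.041, 0]]

```text
time_s: 20.45
position: [0.5579, -0.1736, 0.2697]
tcp_rot: [0.018, 1.0, -0.0, 0.0]
ft_force: [0.4, -0.7, -1.7]
width: 0.256
```

Run:
```python
from h import *
to(.558,-.1735,.229,178.06)
s=snap('scene','s9.png')
hd=np.radians(-1.94);u=np.array([np.cos(hd),np.sin(hd),0]);st=r.read_state();p=st['position']-[0,0,.167]
im=cv2.resize(s['img'][150:240,190:310],(800,600),interpolation=cv2.INTER_CUBIC)
for th,c in((0,(0,0,255)),(35,(0,255,0))):
    t=np.radians(th); w=np.cos(t)*u+[0,0,np.sin(t)]
    for q in proj(s,[p+w*.066,p+w*.030,p-w*.08]): cv2.circle(im,tuple(int(v) for v in (q+.5-[190,150])*6.667),4,c,-1)
cv2.imwrite('pics/m9.png',im)
```

```text
t 20.45 pos [ 0.5579 -0.1736  0.2697] head 177.89 w 0.256 F [ 0.41 -0.66 -1.75] q6 -2.03 | shift [-0.0001  0.0001  0.0407] turn -0.003
```

View pics/m9.png

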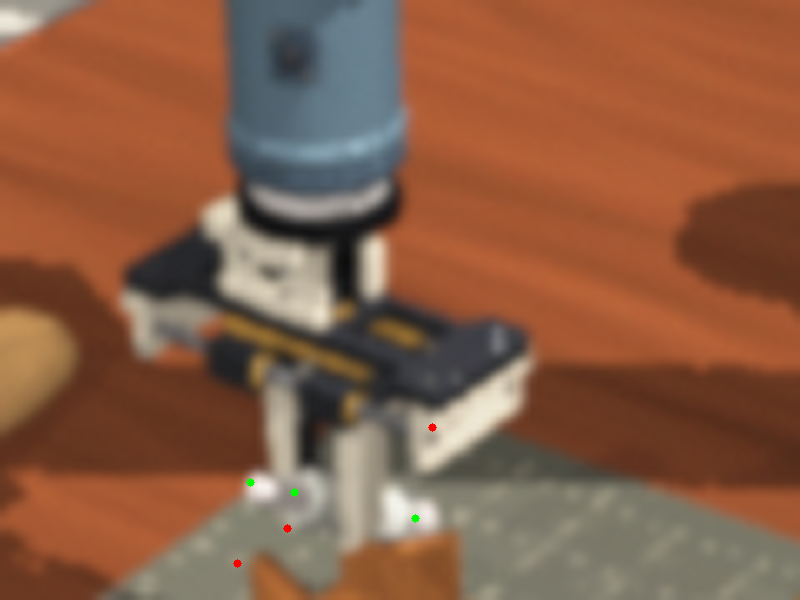

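Request:
servo_tool:
  plan:
    - [[0, 0, -0.002, 0], [0, 0, -0.002, 0], [0, 0, -0.002, 0]]

```text
time_s: 20.8
position: [0.5578, -0.1735, 0.2712]
tcp_rot: [0.018, 1.0, 0.0, -0.0]
ft_force: [-0.2, -0.4, -2.0]
width: 0.255
```

Request:
servo_tool:
  plan:
    - [[0, 0, 0, 0], [0, 0, 0, 0], [0, 0, 0, 0], [0, 0, -0.01, 0], [0, 0, -0.04, 0], [0, 0, -0.09, 0], [0, 0, -0.14, 0], [0, 0, -0.19, 0], [0, 0, -0.24, 0], [0, 0, -0.28, 0]]
  force: 45

```text
time_s: 21.8
position: [0.5571, -0.1731, 0.5558]
tcp_rot: [0.018, 1.0, -0.001, 0.002]
ft_force: [0.7, -0.5, -1.5]
width: 0.257
```

Run:
```python
from h import *
n=np.array([.2272,.787,.5736]); T=np.array([.5056,.2446,.2427]); print(T+n*.105)
g=T+n*.105
to(g[0],g[1],.56,253.9)
```

```text
[0.529456 0.327235 0.302928]
t 21.80 pos [ 0.5571 -0.1731  0.5558] head 177.90 w 0.257 F [ 0.66 -0.48 -1.45] q6 -2.03 | shift [ 0.0459  0.4989 -0.0052] turn -1.327
```

Request:
servo_tool:
  plan:
    - [[0.046, 0.499, -0.005, -1.327], [0.046, 0.499, -0.005, -1.327], [0.046, 0.499, -0.005, -1.327], [0.046, 0.499, -0.005, -1.327], [0.046, 0.499, -0.005, -1.327], [0.046, 0.499, -0.005, -1.327], [0.046, 0.499, -0.005, -1.327], [0.046, 0.499, -0.005, -1.327], [0.046, 0.499, -0.005, -1.327], [0.046, 0.499, -0.005, -1.327]]

```text
time_s: 22.8
position: [0.5294, 0.3276, 0.5573]
tcp_rot: [-0.603, 0.798, -0.0, 0.001]
ft_force: [-0.0, -0.1, -2.7]
width: 0.257
```

Run:
```python
from h import *
to(.5295,.3272,.47,253.9)
```

```text
t 22.80 pos [0.5294 0.3276 0.5573] head -105.87 w 0.257 F [-0.05 -0.13 -2.7 ] q6 -2.49 | shift [ 0.0004 -0.0002  0.0873] turn 0.004
```

Request:
servo_tool:
  plan:
    - [[0, 0, 0.04, 0.004], [0, 0, 0.07, 0.004], [0, 0, 0.087, 0.004], [0, 0, 0.087, 0.004], [0, 0, 0.087, 0.004], [0, 0, 0.087, 0.004]]

```text
time_s: 23.4
position: [0.5306, 0.3256, 0.4714]
tcp_rot: [-0.6, 0.8, -0.0, 0.002]
ft_force: [-0.0, -0.4, -2.3]
width: 0.254
```

Run:
```python
from h import *
thm()
s=snap('scene','s10.png');t=snap('top','t10.png')
st=r.read_state();p=st['position']-[0,0,.167]
def c(sn,x,y):
    im=cv2.resize(sn['img'][y:y+75,x:x+50],(400,600),interpolation=cv2.INTER_CUBIC)
    h=np.radians(253.9);u=np.array([np.cos(h),np.sin(h),0]);a=np.radians(35);w=np.cos(a)*u-[0,0,np.sin(a)]
    for q in proj(sn,[p+w*.08,p+w*.06,p-w*.03,[.5056,.2446,.2427]]): 
        q=(q+.5-[x,y])*8; print(q.round(0)); cv2.circle(im,tuple(int(v) for v in q),2,(0,255,0),-1)
    return im
cv2.imwrite('pics/m10.png',np.hstack([c(s,362,170),c(t,120,170)]))
```

```text
t 23.40 grip in thimble [0.0018 0.002  0.1051] F [-1.65  0.07 -1.62] w 0.254
[154. 398.]
[199. 389.]
[415. 348.]
[105. 412.]
[264. 262.]
[210. 243.]
[-45. 154.]
[326. 289.]
```

View pics/m10.png

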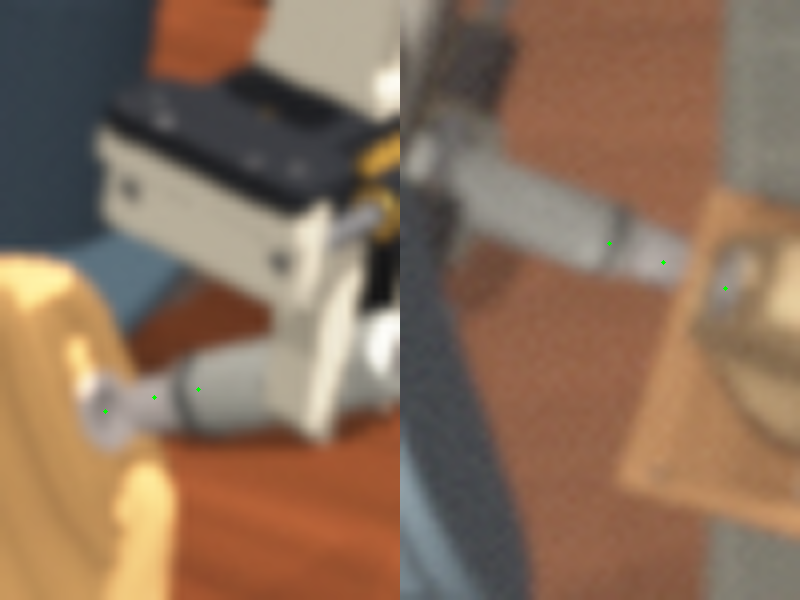

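Request:
servo_tool:
  plan:
    - [[0, 0, 0, 0], [0, 0, 0, 0], [0, 0, 0, 0]]

```text
time_s: 23.8
position: [0.5303, 0.3256, 0.4696]
tcp_rot: [-0.6, 0.8, -0.0, 0.0]
ft_force: [-0.2, -0.1, -2.9]
width: 0.255
```

Run:
```python
from h import *
thm(); to(.5295,.3272,.47,253.9)
a=snap('scene');b=snap('top')
A=lambda x,y:ray(a,(362+x/8-.5,170+y/8-.5)); B=lambda x,y:ray(b,(120+(x-400)/8-.5,170+y/8-.5))
n=np.array([.2272,.787,.5736]); ex=np.array([-.5736*.2773,-.5736*.9608,.819])
for P in(tri([A(127,404),B(690,265)]),tri([A(105,411),B(723,286)])):
    d=P-np.array([.5056,.2446,.2427]); print(P.round(4),'x %.4f y %.4f z %.4f'%(d@ex,d@np.cross(n,ex),d@n))
```

```text
t 23.80 grip in thimble [0.0005 0.0013 0.1037] F [-2.27 -0.16 -1.77] w 0.255
t 23.80 pos [0.5303 0.3256 0.4696] head -106.32 w 0.255 F [-0.19 -0.1  -2.88] q6 -2.49 | shift [-0.0014  0.0012 -0.0004] turn -0.004
[0.5124 0.2543 0.253 ] x 0.0020 y 0.0039 z 0.0151
[0.5066 0.2451 0.2437] x 0.0004 y 0.0008 z 0.0012
```

Request:
servo_tool:
  plan:
    - [[-0.0006, 0.002, 0.0008, 0], [0.002, 0.002, 0.0026, 0], [0.0045, 0.002, 0.0044, 0], [0.0076, 0.002, 0.0065, 0], [0.0076, 0.002, 0.0065, 0], [0.0076, 0.002, 0.0065, 0]]
  force: 25

```text
time_s: 24.5
position: [0.5262, 0.3187, 0.4628]
tcp_rot: [-0.6, 0.8, 0.0, -0.0]
ft_force: [-0.0, -0.2, -2.4]
width: 0.256
```

Run:
```python
from h import *
thm()
a=snap('scene','s11.png');b=snap('top','t11.png')
```

```text
t 24.50 grip in thimble [-0.0006 -0.0007  0.0935] F [-1.82  0.04 -1.51] w 0.256
```

Request:
servo_tool:
  plan:
    - [[0.0012, 0, 0.0009, 0], [0.0025, 0, 0.0017, 0], [0.0025, 0, 0.0017, 0], [0.0025, 0, 0.0017, 0]]

```text
time_s: 25.0
position: [0.5255, 0.3165, 0.4611]
tcp_rot: [-0.6, 0.8, 0.0, -0.0]
ft_force: [-0.9, -0.5, -1.8]
width: 0.253
```

Run:
```python
from h import *
thm()
```

```text
t 25.00 grip in thimble [-0.0007 -0.0008  0.0906] F [-1.06 -0.71 -1.66] w 0.253
```

Request:
servo_tool:
  plan:
    - [[0.0012, 0, 0.0009, 0], [0.0025, 0, 0.0017, 0], [0.0025, 0, 0.0017, 0]]

```text
time_s: 25.3
position: [0.5248, 0.3139, 0.4593]
tcp_rot: [-0.6, 0.8, 0.0, -0.0]
ft_force: [0.5, 0.6, -2.4]
width: 0.26
```

Run:
```python
from h import *
thm()
```

```text
t 25.30 grip in thimble [-0.0006 -0.0008  0.0873] F [-2.36  0.27 -0.78] w 0.260
```

Request:
servo_tool:
  plan:
    - [[0.0012, 0, 0.0009, 0], [0.0025, 0, 0.0017, 0], [0.0037, 0, 0.0026, 0], [0.0037, 0, 0.0026, 0], [0.0037, 0, 0.0026, 0]]

```text
time_s: 25.8
position: [0.5238, 0.3119, 0.4588]
tcp_rot: [-0.6, 0.8, 0.001, 0.003]
ft_force: [0.8, 7.1, 4.6]
width: 0.255
```

Run:
```python
from h import *
thm()
```

```text
t 25.80 grip in thimble [-0.0004 -0.0007  0.0861] F [-0.27 -1.16  8.38] w 0.255
```

Request:
servo_tool:
  plan:
    - [[0.0004, 0, 0.0003, 0], [0.0004, 0, 0.0003, 0], [0.0004, 0, 0.0003, 0], [0.0004, 0, 0.0003, 0], [0.0004, 0, 0.0003, 0], [0.0004, 0, 0.0003, 0], [0.0004, 0, 0.0003, 0], [0.0004, 0, 0.0003, 0]]

```text
time_s: 26.6
position: [0.5237, 0.3118, 0.4589]
tcp_rot: [-0.6, 0.8, 0.001, 0.004]
ft_force: [0.9, 8.8, 5.1]
width: 0.256
```

```bash
cat > ax.py <<'E'
from h import *
def line(s,P0,P1,w,hw=9):
    # centre line of the gauge in the image: low-saturation band crossing normals of the predicted axis
    a,b=proj(s,[P0,P1]); d=(b-a)/np.linalg.norm(b-a); nn=np.array([-d[1],d[0]]); o=np.arange(-hw,hw+.01,.2)
    sat=cv2.cvtColor(s['img'],cv2.COLOR_BGR2HSV)[...,1].astype(np.float32); pts=[];ws=[]
    for t in np.linspace(0,1,25):
        X=(a+(b-a)*t+nn*o[:,None]).astype(np.float32); v=cv2.remap(sat,X[:,:1],X[:,1:],1)[:,0]
        m=(v<80).astype(np.uint8); n,l=cv2.connectedComponents(m[:,None]); k=l[len(o)//2,0]
        if k==0: continue
        i=np.where(l[:,0]==k)[0]; ws.append(len(i)*.2); pts.append(X[i].mean(0))
    vx,vy,x,y=cv2.fitLine(np.array(pts),cv2.DIST_HUBER,0,.01,.01).ravel(); print(w,len(pts),'widths',np.round(ws,1).tolist())
    return np.array([x,y])-8*np.array([vx,vy]),np.array([x,y])+8*np.array([vx,vy])
def axis(lo,hi,T=np.array([.5056,.2446,.2427])):
    # lo,hi: distances from the mouth along the hole axis where the gauge is visible
    n=np.array([.2272,.787,.5736]); ex=np.array([-.5736*.2773,-.5736*.9608,.819]); ey=np.cross(n,ex); N=[];C=[]
    for c in('scene','top'):
        s=snap(c); p,q=line(s,T+n*lo,T+n*hi,c); o,u=ray(s,p); v=ray(s,q)[1]; N.append(np.cross(u,v)); C.append(N[-1]@o)
    d=np.cross(*N); d/=np.linalg.norm(d); d*=np.sign(d@n)
    P=np.linalg.solve(np.array(N+[n]),C+[n@T]); print('at mouth x %.4f y %.4f'%((P-T)@ex,(P-T)@ey),'tilt err x %.3f y %.3f rad'%(d@ex,d@ey))
E
python3 - <<'E'
from ax import *
thm(); axis(.004,.045)
E
```

```text
t 26.60 grip in thimble [-0.0003 -0.0007  0.0862] F [-0.79 -1.63 10.07] w 0.256
scene 25 widths [9.2, 8.8, 8.4, 7.8, 7.4, 7.0, 6.6, 6.8, 6.8, 7.2, 8.0, 8.8, 9.2, 9.4, 9.8, 10.0, 10.4, 10.6, 10.6, 10.6, 10.6, 10.6, 10.6, 10.6, 10.6]
top 25 widths [9.0, 8.4, 7.8, 7.4, 7.4, 7.0, 7.0, 7.2, 7.6, 8.0, 8.2, 8.6, 9.0, 9.2, 9.4, 9.6, 9.6, 9.8, 9.8, 10.0, 10.0, 10.0, 9.8, 10.0, 10.0]
at mouth x -0.0002 y 0.0001 tilt err x -0.038 y -0.012 rad
```

Request:
servo_tool:
  plan:
    - [[-0.004, 0, -0.003, 0], [-0.012, 0, -0.009, 0], [-0.025, 0, -0.018, 0], [-0.04, 0, -0.03, 0], [-0.05, 0, -0.06, 0], [-0.05, 0, -0.1, 0], [-0.05, 0, -0.105, 0], [-0.05, 0, -0.105, 0]]
  force: 45

```text
time_s: 27.5
position: [0.5378, 0.3583, 0.5625]
tcp_rot: [-0.6, 0.8, -0.0, 0.001]
ft_force: [0.5, 0.5, -2.1]
width: 0.255
```

```bash
python3 -c "
from h import *
to(.557,-.1740,.56,178.06)"
```

```text
t 27.50 pos [0.5378 0.3583 0.5625] head -106.32 w 0.255 F [ 0.47  0.45 -2.11] q6 -2.44 | shift [ 0.5055 -0.1679  0.0022] turn 1.320
```

Request:
servo_tool:
  plan:
    - [[0.505, -0.168, 0.002, 1.32], [0.505, -0.168, 0.002, 1.32], [0.505, -0.168, 0.002, 1.32], [0.505, -0.168, 0.002, 1.32], [0.505, -0.168, 0.002, 1.32], [0.505, -0.168, 0.002, 1.32], [0.505, -0.168, 0.002, 1.32], [0.505, -0.168, 0.002, 1.32], [0.505, -0.168, 0.002, 1.32], [0.505, -0.168, 0.002, 1.32]]

```text
time_s: 28.5
position: [0.5554, -0.1437, 0.5571]
tcp_rot: [0.019, 1.0, 0.001, -0.002]
ft_force: [0.8, -0.5, -2.8]
width: 0.256
```

Request:
servo_tool:
  plan:
    - [[0, 0, 0, 0], [0, 0, 0, 0], [0, 0, 0, 0]]

```text
time_s: 28.8
position: [0.5559, -0.1408, 0.5583]
tcp_rot: [0.017, 1.0, 0.001, -0.001]
ft_force: [0.2, -0.2, -2.5]
width: 0.252
```

```bash
python3 -c "
from h import *
to(.557,-.1740,.29,178.06)"
```

```text
t 28.80 pos [ 0.5559 -0.1408  0.5583] head 178.08 w 0.252 F [ 0.17 -0.21 -2.51] q6 -1.98 | shift [-0.0028 -0.0335  0.2682] turn 0.000
```

Request:
servo_tool:
  plan:
    - [[-0.001, -0.033, 0.04, 0], [-0.001, -0.033, 0.09, 0], [-0.001, -0.033, 0.14, 0], [-0.001, -0.033, 0.19, 0], [-0.001, -0.033, 0.24, 0], [-0.001, -0.033, 0.268, 0], [-0.001, -0.033, 0.268, 0], [-0.001, -0.033, 0.268, 0], [-0.001, -0.033, 0.268, 0], [-0.001, -0.033, 0.268, 0]]

```text
time_s: 29.8
position: [0.5567, -0.1745, 0.2942]
tcp_rot: [0.017, 1.0, -0.001, 0.002]
ft_force: [0.2, -0.4, -1.3]
width: 0.254
```

```bash
python3 -c "
from h import *
to(.557,-.1740,.27,178.06)"
```

```text
t 29.80 pos [ 0.5567 -0.1745  0.2942] head 178.10 w 0.254 F [ 0.23 -0.38 -1.27] q6 -2.03 | shift [-0.0002  0.0006  0.0242] turn 0.001
```

Request:
servo_tool:
  plan:
    - [[0, 0.0005, 0.01, 0], [0, 0.0005, 0.018, 0], [0, 0.0005, 0.022, 0], [0, 0.0005, 0.024, 0], [0, 0.0005, 0.026, 0], [0, 0.0005, 0.026, 0]]
  force: 20

```text
time_s: 30.4
position: [0.5558, -0.1741, 0.2656]
tcp_rot: [0.017, 1.0, 0.0, -0.0]
ft_force: [-0.7, 0.6, -0.6]
width: 0.257
```

Request:
servo_tool:
  plan:
    - [[0, 0, 0.001, 0], [0, 0, 0.003, 0], [0, 0, 0.004, 0], [0, 0, 0.004, 0]]

```text
time_s: 30.8
position: [0.5565, -0.1741, 0.2622]
tcp_rot: [0.017, 1.0, -0.0, 0.001]
ft_force: [2.6, 2.3, 2.4]
width: 0.253
```

Contact with the cheek; now let it level out under a light grip.

Request:
servo_tool:
  plan:
    - [[0, 0, 0, 0], [0, 0, 0.004, 0], [0, 0, 0.008, 0], [0, 0, 0.012, 0], [0, 0, 0.016, 0], [0, 0, 0.02, 0], [0, 0, 0.024, 0], [0, 0, 0.028, 0], [0, 0, 0.032, 0], [0, 0, 0.033, 0]]
  force: 3

```text
time_s: 31.8
position: [0.556, -0.174, 0.2288]
tcp_rot: [0.017, 1.0, -0.0, 0.0]
ft_force: [-0.1, 1.8, 4.9]
width: 0.256
```

```bash
cat > gz.py <<'E'
from h import *
a=snap('scene'); i=a['img'][200:262,205:285]; h=cv2.cvtColor(i,cv2.COLOR_BGR2HSV)
m=((h[...,1]<45)&(h[...,2]>190)).astype(np.uint8); n,l,st,c=cv2.connectedComponentsWithStats(m)
print([(st[k].tolist(),(c[k]+[205,200]).round(1).tolist()) for k in range(1,n) if st[k,4]>6])
print('pred go cyl, nogo cyl',[ (x,proj(a,[[x+.063,-.1765,.062],[x-.055,-.1727,.062]]).round(1).tolist()) for x in(.534,.541)])
E
python3 -c "
from h import *
to(.557,-.1740,.229,178.06)
import gz"
```

```text
t 31.80 pos [ 0.556  -0.174   0.2288] head 178.06 w 0.256 F [-0.08  1.81  4.9 ] q6 -2.03 | shift [-0.001   0.     -0.0002] turn 0.000
[([20, 2, 15, 8, 54], [233.1, 205.4]), ([43, 17, 20, 16, 116], [257.5, 224.9]), ([36, 27, 4, 11, 29], [243.0, 231.8]), ([21, 36, 9, 8, 23], [229.8, 240.2])]
pred go cyl, nogo cyl [(0.534, [[230.9, 240.6], [253.8, 224.0]]), (0.541, [[229.5, 241.6], [252.6, 225.0]])]
```

Request:
servo_tool:
  plan:
    - [[0, 0, 0, 0], [0, 0, 0, 0], [0, 0, 0, 0], [0, 0, 0, 0], [0, 0, 0, 0]]
  fingers: 0.8

```text
time_s: 32.35
position: [0.5558, -0.1741, 0.2286]
tcp_rot: [0.017, 1.0, -0.0, -0.0]
ft_force: [-0.8, -0.2, -0.1]
width: 0.642
```

Request:
servo_tool:
  plan:
    - [[0, 0, 0, 0], [0, 0, -0.03, 0], [0, 0, -0.07, 0], [0, 0, -0.12, 0], [0, 0, -0.17, 0], [0, 0.03, -0.2, 0], [0.05, 0.08, -0.2, 0], [0.1, 0.13, -0.2, 0], [0.14, 0.18, -0.2, 0], [0.16, 0.2, -0.2, 0]]

```text
time_s: 33.35
position: [0.4229, 0.007, 0.4286]
tcp_rot: [0.017, 1.0, 0.0, 0.0]
ft_force: [0.1, -0.0, 1.5]
width: 0.799
```

Run:
```python
from h import *
to(.557,-.1740,.229,178.06)
a=snap('scene','s12.png');b=snap('top','t12.png')
for s,bx in((b,(285,165,325,235)),(a,(212,212,268,256))):
    x0,y0,x1,y1=bx;h=cv2.cvtColor(s['img'][y0:y1,x0:x1],cv2.COLOR_BGR2HSV)
    n,l,st,c=cv2.connectedComponentsWithStats(((h[...,1]<60)&(h[...,2]>150)).astype(np.uint8));k=1+np.argmax(st[1:,4])
    ys,xs=np.where(l==k);G=np.c_[xs+x0,ys+y0].astype(float);c=G.mean(0);u=np.linalg.svd(G-c)[2][0];t=(G-c)@u
    e=[onz(s,c+u*q,.062) for q in(t.min()-.5,t.max()+.5)];print(st[k],np.round(e,4).tolist(),'mid',(e[0]+e[1])[:2]/2,'len',np.linalg.norm(e[0]-e[1]),'head',np.degrees(np.arctan2(*(e[1]-e[0])[[1,0]])))
```

```text
t 33.35 pos [0.4229 0.007  0.4286] head 178.02 w 0.799 F [ 0.13 -0.04  1.51] q6 -1.78 | shift [-0.1402 -0.1763  0.1997] turn -0.001
[ 15  15   9  35 253] [[0.6225, -0.1787, 0.062], [0.5056, -0.1725, 0.062]] mid [ 0.56400736 -0.17562009] len 0.1170678799474983 head 176.98964225445832
[ 14   8  32  25 264] [[0.4562, -0.1743, 0.062], [0.6195, -0.1781, 0.062]] mid [ 0.53780893 -0.17620671] len 0.1633512460000132 head -1.3508694185583547
```

Request:
servo_tool:
  plan:
    - [[0.0, 0.03, 0, 0], [0.0, 0.06, 0, 0], [0, 0.06, 0, 0], [0, 0.06, 0, 0], [0, 0.06, 0, 0], [0, 0.06, 0, 0]]

```text
time_s: 34.05
position: [0.4268, 0.0649, 0.4286]
tcp_rot: [0.018, 1.0, -0.0, -0.0]
ft_force: [-0.4, 0.1, -0.0]
width: 0.8
```

Run:
```python
from h import *
a=snap('scene');o=cv2.imread('pics/scene1.png'); p=cv2.imread('pics/s12.png')
d=lambda x,y:np.abs(x[200:262,205:285].astype(int)-y[200:262,205:285]).max(2)
print('vs start',(d(a['img'],o)>50).sum(),'vs 0.6 s ago',(d(a['img'],p)>50).sum())
print(r.sign_off())
```

```text
vs start 1450 vs 0.6 s ago 510
the job is handed in; nothing more can be done
None
```

I ran both checks, laid the gauge back in its stand and handed the job in at 34 s of robot time. `sign_off` gave no verdict.

- **Tilting:** The tool only points down. I gripped the handle off-centre with 3 N and lifted until one end hung down at about 35°. I then tightened the grip, and went back to the stand to turn the gauge round.
- **Go end:** It went in until the shoulder stopped on the thimble at about 12 N, held for about 0.5 s. The picture showed the shoulder flush with the thimble, and the gripper's final position agreed.
- **No-go end:** It was pressed on the hole at about 10 N for about 0.8 s and did not enter. Measured from both cameras, its axis was within 1 mm of the hole's centre and about 0.04 rad out of line. The gauge had slid about 6 mm along in the grip while being tilted, which I allowed for when laying it down.
- **Back in the stand:** The gauge measured about 3 mm along the stand from where it started. It lay level and in line within about 1.5° of the stand. The gripper was open and well clear.

**Checks that were weak or disagreed:**
- The top camera's last view of the gauge was partly blocked by the arm, so that measurement covered only 117 mm of its length.
- A crude picture comparison just before hand-in showed differences from 0.6 s earlier (510 pixels). I put that down to the arm's moving shadow but did not confirm it.
- I did not measure the bystanders again; the arm's path kept clear of them.

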